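# Prove the bench stop: press in, twist free, restart

### The job

Test the bench's stop station. Press the large mushroom head down until it latches and take the hand off it so it is seen to stay in; then push just one end of its bar sideways, clockwise seen from above, until the head springs out again, and finally press the round button on the restart station fully in and let it go. Do everything by touch alone: never take hold of the bar between the fingers, leave the restart button alone while the stop is in, and leave the loose things on the bench where they are.

Things in the scene. Friction and masses are not known exactly. Their poses are not given: they have to be found in the camera images.
- stop_station: stop station: plain grey box 90 x 90 x 50 mm fixed to the bench, with four lid screws and a large white mushroom head on its top. Origin at the centre of its underside on the bench (z = 0), z up; it is turned about z by up to 0.35 rad. The head's axis is the station's z axis. Around the head's stem is a steel bezel of radius 24 mm up to z = 57 mm
- stop_plunger (a joint): how far the mushroom head is pushed in, m: 0 = fully out, bottom stop at 0.0105, where it takes about 5 N. It must be pushed to the bottom for the latch to catch; let go, it then stays at about 0.008. Once latched it comes out only by twisting
- stop_head (a joint): twist of the mushroom head, rad: 0 = rest, grows clockwise seen from above, stop at 1.0; a light spring (0.03 to 0.08 N m) turns it back to 0 when left alone. When the head is latched in, a twist of about 0.45 (0.6 to be sure) frees the latch and the head springs out by 8 mm, also while the bar is still being pushed
- bar_top (a point): middle of the top face of the upright white bar across the mushroom head, on the head's axis: 102 mm above the bench when out, 94 mm when latched. The point turns with the head: z up, y along the bar, x across it (at twist 0 the same as the station's axes; +x away from the robot, +y to its left). To latch it, press straight down on this point
- bar_near_side: lower half of the bar on its -x long side, part of the head; origin 102 mm below point bar_top. The whole bar is 58 mm long (y), 12 mm thick (x) and stands 20 mm above the flat top of the head, a disc of 60 mm diameter and 13 mm thickness. Pushing the +y end of this side toward +x turns the head clockwise
- bar_far_side: lower half of the bar on its +x long side, part of the head; origin 102 mm below point bar_top. Pushing the -y end of this side toward -x turns the head clockwise
- restart_station: restart station: the same plain grey box, 90 x 90 x 50 mm, fixed to the bench, with a small low round push button on its top instead of the mushroom. Origin at the centre of its underside on the bench, z up; turned about z by up to 0.35 rad
- restart_button (a joint): how far the restart button is pushed in, m: 0 = out, 0.006 = bottom stop, about 5 N; springs back by itself
- restart_button_top (a point): centre of the top face of the round white restart button (32 mm in diameter), 72 mm above the bench; a black collar of 48 mm diameter round it ends at 62 mm
- mouse: loose black computer mouse, 108 x 60 x 34 mm; a bystander. Origin at the centre of its underside
- valve_cap: loose white plastic cap, 28 mm across, 19 mm high; a bystander. Origin at the centre of its underside
- union_fitting: loose brass pipe union, 17 x 36 x 15 mm; a bystander. Origin at the centre of its underside
- tube_cutter: loose blue tube cutter, 27 x 83 x 18 mm; a bystander. Origin at the centre of its underside
- fuse_box: loose small blue card box, 32 x 50 x 18 mm; a bystander. Origin at the centre of its underside
- vial_rack: loose rack of sample vials, 52 x 124 x 37 mm; a bystander. Origin at the centre of its underside
- amber_bottle: loose brown bottle, 52 mm across, 107 mm high; a bystander. Origin at the centre of its underside
- screwdriver: loose screwdriver, 165 mm long, 22 mm thick; a bystander. Origin at the centre of its underside
Not all that is in view belongs to the job. Leave any green look-alike of the stop_station alone.

How it is judged:
On the way, in this order (a step that is already met when the one before it is completed fails the run):
1. the mushroom head is latched in and stays in with the hand off it (value of joint stop_plunger above 0.006 m and contact force between the fingers and stop_station below 0.3 N), for 0.3 s.
2. the head has been twisted clockwise and is free to come out (value of joint stop_head above 0.3 rad and value of joint stop_plunger below 0.006 m).
3. the head is fully out and turned back to rest (value of joint stop_plunger below 0.0015 m and value of joint stop_head below 0.1 rad), for 0.2 s.
4. the restart button is pressed fully in (value of joint restart_button above 0.005 m), for 0.1 s.
At the end, for the whole second after the job is handed in: the mushroom head is fully out (within 1.5 mm) and turned back to rest (within 0.1 rad), and the restart button is out again (within 1 mm) (all of step 3 and value of joint restart_button below 0.001 m); the robot touches nothing.
It fails at once if the bar is gripped: both of its long sides are squeezed by the fingers (more than 3 N each) (contact force between the fingers and bar_near_side above 3 N and contact force between the fingers and bar_far_side above 3 N).
It fails at once if the restart button is pressed while the stop is in (value of joint restart_button above 0.003 m and value of joint stop_plunger above 0.004 m).
It fails at once if a loose bystander is lifted or shifted by more than 15 mm (distance of any of mouse, valve_cap, union_fitting, tube_cutter, fuse_box, vial_rack, amber_bottle, screwdriver from where it was at the start of the episode above 0.015 m).
It also fails if it takes over 48 s, if anything falls off the work surface, if the arm or the gripper's body presses on something with over 40 N, if the wrist force passes 120 N, or if a joint passes its speed limit or range.

### The arm

A 6-joint arm with a two-finger parallel gripper is mounted at the origin on a cart in front of the work surface, level with it; the furniture and walls round the work are solid. World frame = base frame: x ahead of the robot, y to its left, z up, the work surface at z = 0. Lengths are in m, angles in rad, forces in N, time in s.
With the tool pointing down it reaches from about 0.35 to 0.775 m from the base axis. Payload 7.3 kg.
Tool frame: the origin (TCP) lies at the centre of the arm's flange, where the gripper is bolted on; the fingertips stand 178 mm ahead of it and the grasp point (between the pads) lies 159 mm ahead of it (tip_extent is the distance from the TCP to the fingertips, in m); z points along the fingers, y is the line along which they close (so a half turn about z gives the same grasp; the last joint's range is limited). The gripper opens to 92 mm and grips with 3 to 60 N. Pads are 19 mm wide; open, the fingers measure 130 mm over their backs; the gripper's body (75 mm by 190 mm) begins 47 mm behind the grasp point.
Start: joints at [-1.251, 0.342, 1.524, -0, 1.275, -0.146], TCP at [0.236, -0.469, 0.405] pointing down, gripper open.
Joint ranges: [-2.53, 2.53], [-0.77, 2.02], [0.04, 2.7], [-1, 4.14], [0.28, 2.66], [-3.11, 3.11]. Speed limits (rad/s): [2.57, 2.57, 3.14, 3.14, 3.14, 3.14].

### API

Orientations are given as [roll, pitch, yaw] about the fixed x, y, z axes, in that order (R = Rz(yaw) Ry(pitch) Rx(roll)).
In Python, from cell import * gives the robot as it stands.
- The arm moves only by the tool arm_command, never from a script. Its arguments are lists of equal length, an entry for each row: "xyz": the shift along the world's x, y, z in mm, a list of three; "spin": the turn about the world's z in degrees. In form: {"xyz": [[tx, ty, tz], ...], "spin": [spin, ...]}. A call has 1 to 20 rows; each row shifts and turns the commanded pose from where the row before left it; what a row does not reach is not made up. A row lasts 1/10 s, in which the tool goes at most 50 mm and 8.59 degrees, less where a joint would pass 70% of its speed; a pose out of reach is approached as far as the arm can. A call with a gripper value outside its range is refused whole. "jaw" is the opening, from -1 (shut) to 1 (fully open), set as the call begins (left out, the last holds). The fingers move at their own pace and stop on an object; "squeeze" is the grip in N (left out, the last holds). Time passes only in rows, so rows that do not move let the fingers close. It gives the time, the measured TCP pose, the force, the opening and the grip force at its end, in the units of the state.
- observe(): the state, without advancing time (a new reading comes with each control period).
- read_camera(name): name is "scene" or "top" or "wrist"; returns a dict with "img" (480x640x3 uint8, red, green, blue), "depth" (480x640 float32, m along the optical axis (not along the pixel's ray), 0 where there is no reading), "fx", "fy", "cx", "cy" (pixels), "world_from_camera" (4x4, takes a point from camera to world coordinates). Camera axes: x right, y up, looking along -z (the intrinsics and any distortion apply to the point x, -y, -z); pixel columns grow to the right and rows downward; lengths in m; the calibration is good to about 2 mm. A picture is of the moment at which its call begins.
- hand_in(): hands the job in; it is judged then, once.
The state is a dict: "time": time; "qpos": joint angles; "qvel": joint speeds; "joint_efforts": joint torques, N m; "tool_pos": TCP position; "tool_rot": TCP orientation; "contact_force": force on the tool from outside, world axes, zero at the start; "torque": the same for the moment, N m; "opening": finger opening in m; "grip_force": force on a finger pad.
Only numpy, scipy, OpenCV 4.12 (cv2) and the standard library are available. Lean on these libraries where they do the work, as an engineer would, in place of code of your own. Each camera call takes 0.05 s, during which the arm holds its last target. There are 200 camera calls.

## Working session

There is one attempt and no reset: what is moved stays moved. The work goes in short steps, Python scripts to look and compute and a tool call to move; the robot and the scene stay as the last step left them, time stands still between calls to the robot, and variables do not carry over. Pictures are saved under pics/ and viewed, at most 10 in all, crops included, and the job is handed in when it is done.

Besides the shell and the picture viewer there is one more tool, called after "Request:" by a JSON object that holds its "method" and its "body". arm_command: Moves the arm, as the interface text tells. Its arguments: {"type":"object","properties":{"xyz":{"type":"array","items":{"type":"array","items":{"type":"number"}}},"spin":{"type":"array","items":{"type":"number"}},"jaw":{"type":"number"},"squeeze":{"type":"number"}},"required":["xyz","spin"]}

```bash
mkdir -p pics; cat > h.py <<'E'
from cell import *
import numpy as np, cv2
def pts(c):
    v,u=np.mgrid[0:480,0:640]; d=c["depth"]; 
    p=np.stack([(u-c["cx"])/c["fx"]*d,-(v-c["cy"])/c["fy"]*d,-d,np.ones_like(d)],-1)@c["world_from_camera"].T
    return p[...,:3]
E
python3 - <<'E'
from h import *
for n in("top","scene"):
    c=read_camera(n); np.save(n+"_p.npy",pts(c)); np.save(n+"_i.npy",c["img"])
    cv2.imwrite(f"pics/{n}1.png",c["img"][...,::-1]); print(n,c["fx"],c["world_from_camera"].round(3).tolist(),(c["depth"]>0).mean(), [k for k in c])
s=observe();print(s["tool_pos"],s["tool_rot"],s["time"],s["opening"])
E
```

```text
top 474.493454534331 [[-0.012, 0.993, -0.115, 0.45], [-1.0, -0.011, 0.009, -0.299], [0.007, 0.115, 0.993, 1.303], [0.0, 0.0, 0.0, 1.0]] 0.9960611979166667 ['img', 'depth', 'fx', 'fy', 'cx', 'cy', 'world_from_camera']
scene 456.004908939472 [[0.412, 0.646, -0.642, -0.321], [-0.911, 0.276, -0.307, -0.751], [-0.021, 0.711, 0.702, 1.05], [0.0, 0.0, 0.0, 1.0]] 0.9960677083333334 ['img', 'depth', 'fx', 'fy', 'cx', 'cy', 'world_from_camera']
[ 0.23578684 -0.46894304  0.40410359] [-3.14020580e+00 -2.15705974e-04  4.65779805e-01] 0.1 0.09190545752855817
```

View pics/top1.png

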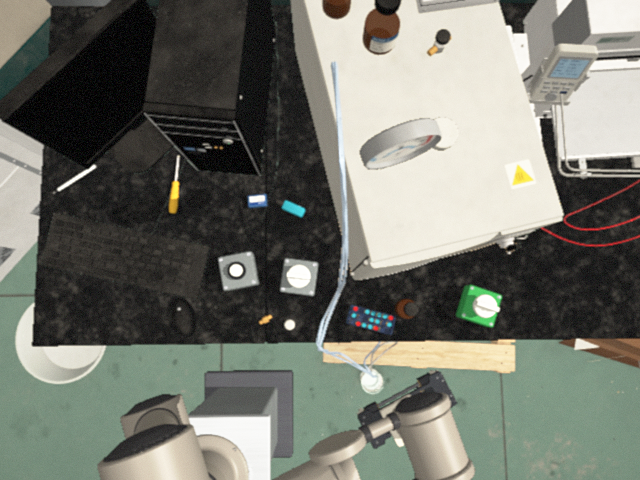

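View pics/scene1.png

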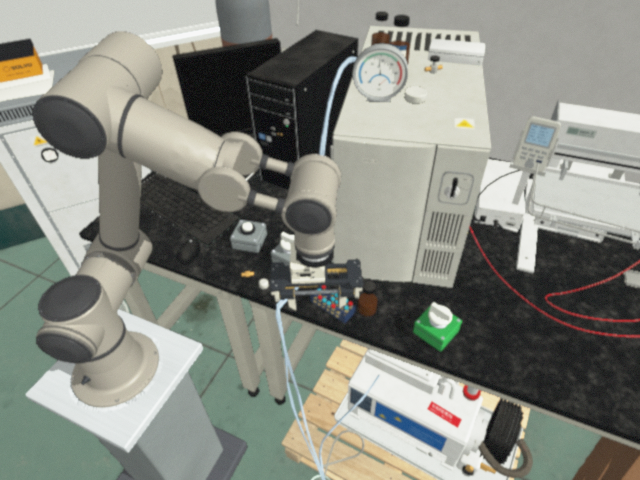

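The top view shows the white-headed stop station at (300,277) and the restart station at (238,270). The green decoy is at (481,306). A large white cabinet stands beyond and to the right of the stop, with a hose at about (345,270).

```bash
python3 - <<'E'
from h import *
p=np.load("top_p.npy"); im=np.load("top_i.npy")
def reg(u0,u1,v0,v1,z0,z1):
    m=np.zeros((480,640),bool); m[v0:v1,u0:u1]=1
    return m&(p[...,2]>z0)&(p[...,2]<z1)
def rect(m,n):
    q=p[m][:,:2]; r=cv2.minAreaRect((q*1000).astype(np.float32)); print(n,len(q),q.mean(0).round(4),np.median(p[m][:,2]).round(4),[np.round(x,1) for x in r])
rect(reg(275,325,255,300,.04,.056),"stopbox"); rect(reg(275,325,255,300,.075,.088),"disc"); rect(reg(275,325,255,300,.093,.11),"bar")
rect(reg(215,262,248,295,.04,.056),"rbox"); 
m=reg(215,262,248,295,.066,.08);rect(m,"button")
# anything tall near
for (x0,x1) in [(.3,.4),(.4,.5),(.5,.55),(.55,.6),(.6,.65),(.65,.7),(.7,.8)]:
    s=(p[...,0]>x0)&(p[...,0]<x1)&(p[...,2]>.12)&(p[...,1]>-.5)&(p[...,1]<.2)
    s[370:]=0
    if s.any(): print(x0,p[s][:,1].min().round(3),p[s][:,1].max().round(3),p[s][:,0].min().round(3),p[s][:,2].max().round(3))
a=im[245:305,205:365,::-1]; cv2.imwrite("pics/crop.png",cv2.resize(a,None,fx=5,fy=5,interpolation=cv2.INTER_CUBIC))
E
```

```text
stopbox 729 [ 0.5147 -0.2427] 0.0495 [array([ 515.8, -241.7]), array([89.8, 89.8]), np.float64(81.8)]
disc 303 [ 0.5154 -0.2424] 0.0817 [array([ 515.7, -242.3]), array([56.8, 56.9]), np.float64(89.2)]
bar 107 [ 0.5154 -0.2416] 0.1023 [array([ 515.6, -241.2]), array([56.6, 11.5]), np.float64(81.6)]
rbox 893 [ 0.533  -0.0803] 0.0496 [array([533.5, -78.8]), array([90. , 90.9]), np.float64(11.0)]
button 128 [ 0.5336 -0.0799] 0.0715 [array([534.1, -82. ]), array([37.2, 35.1]), np.float64(56.7)]
0.4 -0.354 -0.299 0.45 1.303
0.5 -0.5 -0.339 0.5 0.496
0.55 -0.5 -0.337 0.55 0.522
0.6 -0.5 -0.333 0.6 0.557
0.65 -0.5 -0.33 0.65 0.629
0.7 -0.5 -0.086 0.7 0.629
```

View pics/crop.png

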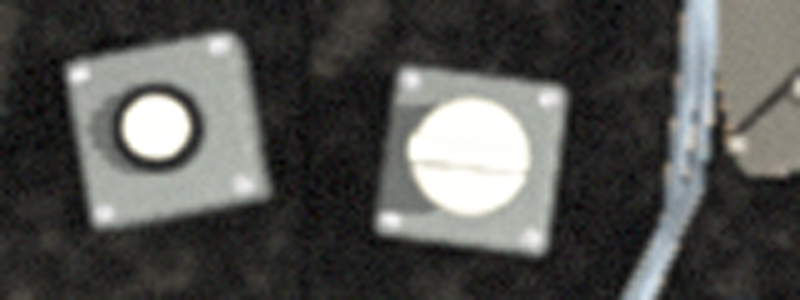

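```bash
python3 - <<'E'
from h import *
p=np.load("top_p.npy")
p[375:]=0
for x0 in np.arange(.3,.6,.03):
  for z0 in (.05,.12,.25,.4):
    s=(p[...,0]>x0)&(p[...,0]<x0+.03)&(p[...,2]>z0)&(p[...,2]<1.2)&(p[...,1]>-.5)&(p[...,1]<-.2)
    if s.any(): print(x0.round(2),z0,p[s][:,1].min().round(3),p[s][:,1].max().round(3),p[s][:,2].max().round(3))
E
```

```text
0.42 0.05 -0.337 -0.324 0.06
0.45 0.05 -0.35 -0.217 0.133
0.45 0.12 -0.35 -0.341 0.133
0.48 0.05 -0.419 -0.201 0.482
0.48 0.12 -0.419 -0.339 0.482
0.48 0.25 -0.419 -0.339 0.482
0.48 0.4 -0.418 -0.388 0.482
0.51 0.05 -0.5 -0.202 0.494
0.51 0.12 -0.5 -0.339 0.494
0.51 0.25 -0.5 -0.339 0.494
0.51 0.4 -0.5 -0.339 0.494
0.54 0.05 -0.5 -0.202 0.496
0.54 0.12 -0.5 -0.339 0.496
0.54 0.25 -0.5 -0.339 0.496
0.54 0.4 -0.5 -0.339 0.496
0.57 0.05 -0.5 -0.337 0.522
0.57 0.12 -0.5 -0.337 0.522
0.57 0.25 -0.5 -0.337 0.522
0.57 0.4 -0.5 -0.337 0.522
```

Request:
{"method": "arm_command", "body": {"xyz": [[0, 0, 0], [0, 0, 5]], "spin": [0, 0], "jaw": -1, "squeeze": 5}}

```text
time: 0.3
tool_pos: [0.2358, -0.4689, 0.4091]
tool_rot: [-3.14, -0.0, 0.466]
contact_force: [-0.6, -0.3, 0.6]
opening: 0.08
grip_force: 0.0
```

Request:
{"method": "arm_command", "body": {"xyz": [[6, 20, 0], [9, 25, 0], [9, 25, 0], [9, 25, 0], [9, 25, 0], [9, 25, 0], [10, 25, 0], [12, 25, 0], [12, 20, 0], [15, 12, 0], [20, 0, 0], [25, 0, 0], [25, 0, 0], [25, 0, 0], [25, 0, 0], [25, 0, 0], [20, 0, 0], [15, 0, 0], [5, 0, 0], [0, 0, 0]], "spin": [5, 5, 5, 5, 5, 5, 5, 5, 5, 5, 5, 0, 0, 0, 0, 0, 0, 0, 0, 0]}}

```text
time: 2.3
tool_pos: [0.521, -0.242, 0.4096]
tool_rot: [-3.141, -0.0, 1.426]
contact_force: [0.1, 0.5, -1.1]
opening: 0.0002
grip_force: 0.0
```

Request:
{"method": "arm_command", "body": {"xyz": [[-5, 0, -15], [0, 0, -25], [0, 0, -25], [0, 0, -25], [0, 0, -20], [0, 0, -12], [0, 0, -5], [0, 0, -3], [0, 0, -2], [0, 0, -2], [0, 0, -2], [0, 0, -2], [0, 0, -1], [0, 0, 0]], "spin": [0, 0, 0, 0, 0, 0, 0, 0, 0, 0, 0, 0, 0, 0]}}

```text
time: 3.7
tool_pos: [0.5161, -0.2423, 0.2713]
tool_rot: [3.14, 0.001, 1.426]
contact_force: [-0.3, -1.0, 3.7]
opening: 0.0008
grip_force: 1.7
```

Request:
{"method": "arm_command", "body": {"xyz": [[0, 0, -1], [0, 0, -1], [0, 0, -0.5], [0, 0, 0]], "spin": [0, 0, 0, 0]}}

```text
time: 4.1
tool_pos: [0.5162, -0.2423, 0.2696]
tool_rot: [3.139, 0.001, 1.426]
contact_force: [-0.4, 0.3, 11.2]
opening: 0.0004
grip_force: 5.7
```

Request:
{"method": "arm_command", "body": {"xyz": [[0, 0, -0.5], [0, 0, 0], [0, 0, 5], [0, 0, 15], [0, 0, 15], [0, 0, 10], [0, 0, 0], [0, 0, 0], [0, 0, 0], [0, 0, 0]], "spin": [0, 0, 0, 0, 0, 0, 0, 0, 0, 0]}}

```text
time: 5.1
tool_pos: [0.5157, -0.242, 0.3119]
tool_rot: [-3.14, -0.001, 1.426]
contact_force: [0.5, -0.4, -0.8]
opening: 0.0004
grip_force: 0.0
```

```bash
python3 - <<'E'
from h import *
s=observe();print(s["tool_pos"],s["tool_rot"],s["time"],s["contact_force"])
for n in("top","scene"):
  p=pts(read_camera(n)); r=(np.hypot(p[...,0]-.5155,p[...,1]+.2415)<.03)&(p[...,2]>.06)&(p[...,2]<.12)
  print(n,r.sum(),np.histogram(p[r][:,2],np.arange(.06,.122,.004)))
c=read_camera("wrist"); p=pts(c); np.save("w_p.npy",p); cv2.imwrite("pics/w1.png",c["img"][...,::-1])
r=(np.hypot(p[...,0]-.5155,p[...,1]+.2415)<.035)&(p[...,2]>.06)&(p[...,2]<.12)
print("w",r.sum(),np.histogram(p[r][:,2],np.arange(.06,.122,.004))[0])
E
```

```text
[ 0.51567352 -0.24198376  0.31193149] [-3.14030894e+00 -6.28394074e-04  1.42568663e+00] 5.1 [ 0.46884552 -0.4395211  -0.78437696]
top 0 (array([0, 0, 0, 0, 0, 0, 0, 0, 0, 0, 0, 0, 0, 0, 0]), array([0.06 , 0.064, 0.068, 0.072, 0.076, 0.08 , 0.084, 0.088, 0.092,
       0.096, 0.1  , 0.104, 0.108, 0.112, 0.116, 0.12 ]))
scene 243 (array([ 3,  7, 40, 65, 29, 14, 18, 23, 35,  9,  0,  0,  0,  0,  0]), array([0.06 , 0.064, 0.068, 0.072, 0.076, 0.08 , 0.084, 0.088, 0.092,
       0.096, 0.1  , 0.104, 0.108, 0.112, 0.116, 0.12 ]))
w 5435 [   0   20  442 3484   26   30   34   82 1314    3    0    0    0    0
    0]
```

View pics/w1.png

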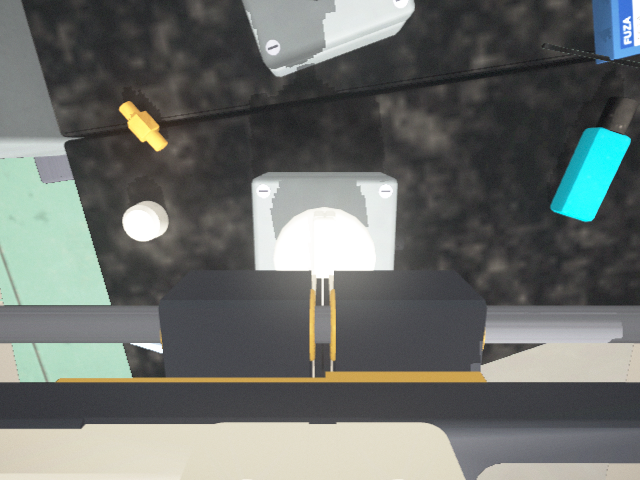

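The wrist view shows the head down: disc top at z=74 mm and bar top at 94 mm, so it is latched. The bar runs vertically at column 322, and the closed fingers are below it, at rows 272-380. Next I'll measure the finger extents.

```bash
python3 - <<'E'
from h import *
p=np.load("w_p.npy"); t=np.array([.5157,-.242]); a=1.4257
ty=np.array([np.sin(a),-np.cos(a)]); tx=np.array([np.cos(a),np.sin(a)])
q=p[...,:2]-t; X=q@tx; Y=q@ty; Z=p[...,2]
for z0 in np.arange(.128,.26,.012):
    s=(Z>=z0)&(Z<z0+.012)&(abs(X)<.05)&(abs(Y)<.12)
    if s.any(): print(z0.round(3),s.sum(),"Y",Y[s].min().round(4),Y[s].max().round(4),"X",X[s].min().round(4),X[s].max().round(4))
r=(np.hypot(p[...,0]-.5155,p[...,1]+.2415)<.035)&(Z>.09)&(Z<.098)
v=p[r][:,:2]; print(cv2.fitLine((v*1000).astype(np.float32),2,0,.01,.01).ravel(), v.min(0),v.max(0))
E
```

```text
0.128 102 Y -0.0036 0.0051 X 0.0083 0.0108
0.14 216 Y -0.0035 0.0049 X 0.0083 0.011
0.152 136 Y -0.0021 0.0035 X 0.0084 0.0109
0.176 473 Y -0.0019 0.0032 X -0.0086 0.0043
0.188 86 Y -0.0803 0.0808 X -0.0267 0.0297
0.2 4785 Y -0.0795 0.0809 X -0.0268 0.0366
0.212 38241 Y -0.0683 0.0683 X 0.0138 0.0366
0.224 13565 Y -0.0538 0.0546 X 0.0201 0.0364
0.236 38968 Y -0.0509 0.0512 X 0.0143 0.027
0.248 6343 Y -0.0418 0.0177 X 0.0222 0.0271
[ 1.6691107e-01  9.8597193e-01  5.1900861e+02 -2.3146683e+02] [ 0.51164468 -0.26190906] [ 0.52689527 -0.21482656]
```

Request:
{"method": "arm_command", "body": {"xyz": [[-15, 15, 0], [-16, 14, 0], [0, 0, -15], [0, 0, -20], [0, 0, -10], [0, 0, -2], [10, -1.5, 0], [8, -1.2, 0], [3, -0.5, 0], [0, 0, 0]], "spin": [0, 0, 0, 0, 0, 0, 0, 0, 0, 0]}}

```text
time: 6.25
tool_pos: [0.5064, -0.2163, 0.2662]
tool_rot: [3.141, 0.0, 1.426]
contact_force: [-1.7, 0.5, 2.3]
opening: 0.0007
grip_force: 1.2
```

Request:
{"method": "arm_command", "body": {"xyz": [[2, -0.3, 0], [2, -0.3, 0], [2, -0.3, 0], [2, -0.3, 0], [2, -0.3, 0], [0, 0, 0]], "spin": [0, 0, 0, 0, 0, 0]}}

```text
time: 6.85
tool_pos: [0.516, -0.2178, 0.2657]
tool_rot: [-3.142, 0.0, 1.426]
contact_force: [-3.5, 1.7, 2.5]
opening: 0.0005
grip_force: 2.4
```

Request:
{"method": "arm_command", "body": {"xyz": [[2, -0.3, 0], [1, -0.2, 0], [0, 0, 0]], "spin": [0, 0, 0]}}

```text
time: 7.15
tool_pos: [0.5189, -0.2184, 0.2657]
tool_rot: [3.142, 0.0, 1.426]
contact_force: [-4.0, 0.9, 3.8]
opening: 0.0002
grip_force: 2.3
```

```bash
cat > look.py <<'E'
from h import *
c=read_camera("wrist"); p=pts(c)
R=np.hypot(p[...,0]-.5155,p[...,1]+.2415)<.035
h,e=np.histogram(p[R][:,2],np.arange(.06,.114,.004)); print(h)
c=read_camera("scene"); s=pts(c); S=np.hypot(s[...,0]-.5155,s[...,1]+.2415)<.03
print(np.histogram(s[S][:,2],np.arange(.06,.114,.004))[0])
z=s[...,2]; b=S&(z>.0875)&(z<.106)
v=np.r_[s[b][:,:2]]; print(b.sum(), cv2.fitLine((v*1000).astype(np.float32),2,0,.01,.01).ravel())
cv2.imwrite("pics/s_now.png",cv2.resize(c["img"][190:300,220:360,::-1],None,fx=5,fy=5))
E
python3 look.py
```

```text
[  0  29  52  50   0   0  10  67 133  81  80  57  44]
[ 8 13 43 89 17  3  7 19 39  8  9 10 11]
79 [   0.6842279     0.72926825  513.38025    -239.21042   ]
```

View pics/s_now.png

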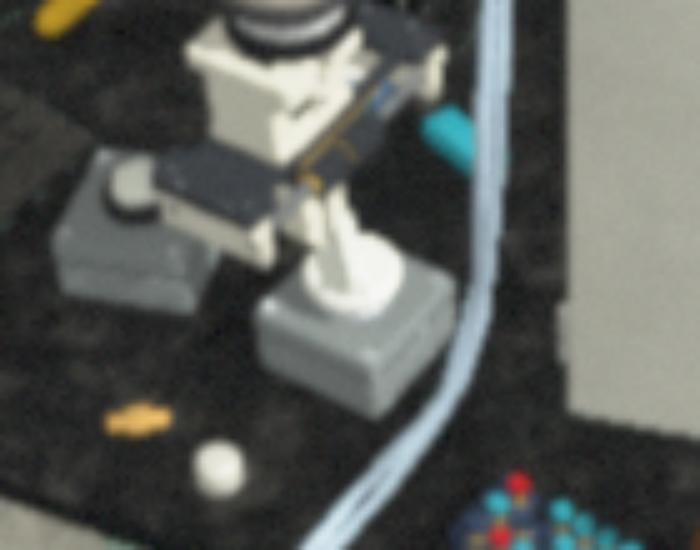

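Request:
{"method": "arm_command", "body": {"xyz": [[1.5, -0.2, 1], [1, -0.1, 2], [0, 0, 2], [0, 0, 0]], "spin": [0, 0, 0, 0]}}

```text
time: 7.65
tool_pos: [0.5213, -0.2185, 0.2709]
tool_rot: [3.141, 0.0, 1.426]
contact_force: [-4.0, 1.1, 1.7]
opening: 0.0007
grip_force: 2.0
```

```bash
python3 look.py
```

```text
[  0   0  15  54  65   2   0   1  56 118  75  75  66]
[ 1  4 13 34 94 38  2  7 10 39 15  7 15]
74 [   0.7662207     0.64257747  512.40826    -241.66643   ]
```

Request:
{"method": "arm_command", "body": {"xyz": [[0, 0, 2], [0, 0, 1], [0, 0, 0]], "spin": [0, 0, 0]}}

```text
time: 8.05
tool_pos: [0.5214, -0.2185, 0.2738]
tool_rot: [3.141, -0.0, 1.426]
contact_force: [-3.8, 2.1, 0.9]
opening: 0.0006
grip_force: 1.8
```

```bash
python3 look.py
```

```text
[  0   0   0  28  49  61   0   0  14  59 120  79  73]
[ 0  0  2 15 58 88 10  4  5 20 32 13  9]
67 [   0.8077097    0.5895804  511.13425   -244.46127  ]
```

The head is out while still twisted, so I'll back off and let it return.

Request:
{"method": "arm_command", "body": {"xyz": [[-3, 0.4, 0], [-5, 0.7, 0], [-8, 1, 0], [-12, 2, 0], [-12, 2, 0], [0, 0, 15], [0, 0, 15], [0, 0, 0], [0, 0, 0], [0, 0, 0]], "spin": [0, 0, 0, 0, 0, 0, 0, 0, 0, 0]}}

```text
time: 9.15
tool_pos: [0.481, -0.2124, 0.303]
tool_rot: [-3.141, -0.0, 1.426]
contact_force: [0.2, -0.6, 0.6]
opening: 0.0005
grip_force: 0.0
```

```bash
python3 look.py; python3 - <<'E'
from h import *
c=read_camera("wrist");p=pts(c); Z=p[...,2]
r=(np.hypot(p[...,0]-.534,p[...,1]+.08)<.03)&(Z>.067)&(Z<.078); v=p[r]
print("btn",r.sum(),v.mean(0),v.min(0),v.max(0))
s=observe();print(s["tool_pos"])
E
```

```text
[  0   0   1  83 307 145  58  57  52   3   0   0   0]
[ 0  0  6 12 47 73 17 16 18 26 35  2  0]
100 [ 1.3553177e-01  9.9077302e-01  5.1316656e+02 -2.4354477e+02]
btn 822 [ 0.53316003 -0.09267525  0.07081699] [ 0.52096417 -0.0973577   0.06710045] [ 0.54734185 -0.08678737  0.07424061]
[ 0.48118992 -0.21241869  0.30304226]
```

The head is fully out and back at rest, with the bar at 82°. Next is the restart button.

Request:
{"method": "arm_command", "body": {"xyz": [[0, 15, 10], [5, 25, 0], [10, 25, 0], [12, 25, 0], [12, 22, 0], [10, 15, 0], [3.8, 5, 0], [0, 0, -15], [0, 0, -20], [0, 0, -15], [0, 0, -8], [0, 0, -3], [0, 0, -2], [0, 0, -2], [0, 0, -2], [0, 0, -1], [0, 0, 0]], "spin": [0, 0, 0, 0, 0, 0, 0, 0, 0, 0, 0, 0, 0, 0, 0, 0, 0]}}

```text
time: 11.0
tool_pos: [0.5343, -0.0805, 0.2462]
tool_rot: [3.14, 0.0, 1.426]
contact_force: [0.7, -0.4, 3.9]
opening: 0.0003
grip_force: 1.8
```

Request:
{"method": "arm_command", "body": {"xyz": [[0, 0, -1], [0, 0, -1], [0, 0, -1], [0, 0, -0.5], [0, 0, 0], [0, 0, 0]], "spin": [0, 0, 0, 0, 0, 0]}}

```text
time: 11.6
tool_pos: [0.5343, -0.0805, 0.244]
tool_rot: [3.14, 0.0, 1.426]
contact_force: [-5.6, -0.1, 17.1]
opening: 0.0005
grip_force: 8.7
```

Request:
{"method": "arm_command", "body": {"xyz": [[0, 0, 0], [0, 0, 5], [0, 0, 15], [0, 0, 20], [0, 0, 25], [0, 0, 20], [0, 0, 0], [0, 0, 0]], "spin": [0, 0, 0, 0, 0, 0, 0, 0]}}

```text
time: 12.4
tool_pos: [0.5339, -0.0804, 0.3267]
tool_rot: [-3.141, -0.0, 1.426]
contact_force: [0.4, -0.4, -0.3]
opening: 0.0005
grip_force: 0.0
```

```bash
python3 look.py; python3 - <<'E'
from h import *
p=pts(read_camera("scene")); r=(np.hypot(p[...,0]-.534,p[...,1]+.08)<.02)&(p[...,2]<.1)
print(np.histogram(p[r][:,2],np.arange(.05,.09,.004))[0])
print(observe()["contact_force"]); print(hand_in())
E
```

```text
[0 0 0 0 0 0 0 0 0 0 0 0 0]
[ 2  0  5 14 44 63 30 13 13 39 26  3  0]
98 [ 1.4123712e-01  9.8997581e-01  5.1361633e+02 -2.4359526e+02]
[ 1  3 16 14 25 31  4  0  0]
[-1.17248104 -0.16716817 -0.32137182]
the job is handed in; nothing more can be done
None
```

The job is handed in, verdict not shown: the stop latched and stayed in hands-off, sprang out when one bar end was pushed clockwise and returned to rest, and the restart button was then pressed to its stop and let go; the head had stuck to the finger by friction once unlatched, so I raised the finger about 8 mm while still pushing to let it come out.

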